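# Take the glass globe off the bench lantern

## Robot

A 6-joint arm with a two-finger parallel gripper is mounted at the origin on the work surface. World frame = base frame: x ahead of the robot, y to its left, z up, the work surface at z = 0. Lengths are in m, angles in rad, forces in N, time in s.
With the tool pointing down it reaches from about 0.375 to 0.925 m from the base axis. Payload 5.7 kg.
Tool frame: the origin (TCP) lies at the very end of the fingers, on their centre line; the grasp point (between the pads) lies 19 mm behind it; z points along the fingers, y is the line along which they close (so a half turn about z gives the same grasp; the last joint's range is limited). The gripper opens to 85 mm and grips with 20 to 120 N. Pads are 22 mm wide; open, the fingers measure 114 mm over their backs; the gripper's body (76 mm by 85 mm) begins 54 mm behind the grasp point. The pads swing forward as they close: fully open they stand 13 mm farther back than shut.
Start: joints at [-1.396, 0.359, 1.51, -0, 1.272, -0.115], TCP at [0.171, -0.575, 0.231] pointing down, gripper open.
Joint ranges: [-2.97, 2.97], [-1.01, 2.36], [0.21, 2.38], [-0.96, 4.11], [0.2, 2.71], [-2.98, 2.98]. Speed limits (rad/s): [2.39, 2.39, 3.14, 3.14, 3.14, 3.14].

## Interface

Orientations are given as a unit quaternion [w, x, y, z].
In Python, from bench import telemetry, capture, camera_model, close_job gives the robot as it stands.
- The arm moves only by the shell command python3 -m jog 'ROWS' [FORCE]. ROWS is JSON, a list of rows, each a list of 3 entries, a list of its own where there are three numbers: the shift along the tool's x, y, z as a fraction of full scale, then the turn, a rotation vector about the tool's x, y, z as a fraction of full scale, then the opening, from -1 (shut) to 1 (fully open). In form: [[[x, y, z], [rx, ry, rz], grip], ...]. A call has 1 to 10 rows; each row is the pose to reach, as a shift and turn from the pose commanded when the call began, along the tool's axes at that moment; what a row does not reach only later rows make up. Full scale, the value 1, is 0.15 m for a shift and pi/4 rad for a turn. A row lasts 1/8 s, in which the tool goes at most 62.5 mm and 10.7 degrees, less where a joint would pass 70% of its speed; a pose out of reach is approached as far as the arm can. A call with a number of a shift or a turn outside -1 to 1 is refused whole. A call with a gripper value outside its range is refused whole. The fingers move at their own pace and stop on an object; FORCE is the grip in N (left out, the last holds). Time passes only in rows, so rows that repeat a pose let the fingers close. It gives the time, the measured TCP pose, the force, the opening and the grip force at its end, in the units of the state.
- telemetry.observe(): the state, without advancing time (a new reading comes with each control period).
- capture(name): name is "scene" or "top"; returns (picture, depth): 400x640x3 uint8, red, green, blue; 400x640 float32, m along the optical axis (not along the pixel's ray), 0 where there is no reading.
- camera_model(name): a dict with "fx", "fy", "cx", "cy" (pixels), "rvec" (rotation vector, rad) and "tvec" (3), from world to camera coordinates, as OpenCV has them. Camera axes: x right, y down, z forward; pixel columns grow to the right and rows downward; lengths in m; the calibration is good to about 2 mm. A picture is of the moment at which its call begins. camera_model takes no time and is no camera call.
- close_job(): hands the job in; it is judged then, once.
The state is a dict: "time_s": time; "qpos": joint angles; "joint_velocities": joint speeds; "effort": joint torques, N m; "position": TCP position; "tool_rot": TCP orientation; "force": force on the tool from outside, world axes, zero at the start; "ft_torque": the same for the moment, N m; "width": finger opening in m; "grip_force": force on a finger pad.
Only numpy, scipy, OpenCV 4.12 (cv2) and the standard library are available. Lean on these libraries where they do the work, as an engineer would, in place of code of your own. Each camera call takes 0.05 s, during which the arm holds its last target. There are 200 camera calls.

## Task

Take the opal glass globe off the lantern: turn it anticlockwise (seen from above) to its stop to free the bayonet catch, lift it straight out, and stand it upright in the middle of the rubber pad in the top tray. The glass is thin, so grip it gently, never wrench, bang or drop it, and set it down softly. Leave the climbing nut and the other gear where they are.

Things in the scene. Friction and masses are not known exactly. Their poses are not given: they have to be found in the camera images.
- globe: Loose opal white glass lamp globe: upright cylinder 54 mm across, slightly domed top, 90 mm tall, 0.1 to 0.2 kg. Origin at the centre of its underside, z up. The lowest 16.5 mm are a bare-metal collar 45 mm across with two lugs (9 mm wide, 4 mm thick, 3 mm above the foot, reaching 31.5 mm from the axis) along its +x and -x; above that glass.
- glass (a point): Point on the globe's axis at the best height to grip, 52 mm above its foot. The glass is straight-sided from 16.5 to 78 mm above the foot. It is thin and cracks under a strong grip: 20 to 30 N on each finger is safe and holds it without slipping.
- lantern: Round grey lantern base fixed to the bench, 104 mm across at the foot, 88 mm above; origin at the centre of its underside. On top is a bare-metal bayonet socket, 82 mm across, its rim 74.5 mm above the bench. The globe's foot stands on the socket's floor with 4 mm of play all round; a flange above its lugs holds it down.
- seat (a point): Centre of the socket's floor, 60 mm above the bench; axes as the lantern's. Locked start: globe x axis within 0.2 rad of this x axis. Turned anticlockwise from above, the globe meets a hard stop at about 1.1 rad from this x axis; from 0.95 rad to the stop its lugs lie under two slots and it lifts straight out. It turns freely, no spring or detent.
- trays: Three stacked clear acrylic trays fixed on the bench; origin at the centre of the underside, z up. Each 150 mm (its x) by 220 mm (its y), 40 mm tall, walls 4 mm; the top rim is 136 mm above the bench. A wall splits the top tray into two bays side by side along y, each 142 x 104 mm inside, floor 100 mm above the bench.
- pad: Square black rubber pad, 84 x 84 x 6 mm, fixed on the floor of one bay of the top tray (either bay). Origin at the centre of its underside, 100 mm above the bench; its upper face is 106 mm above the bench and the tray rim stands 30 mm above that.
- nut: Gold hexagonal climbing nut (six-sided bar, 46 mm long, 30 mm high), loose in the other bay of the top tray; origin at the centre of its underside. Leave it.
- ice_screw: Steel ice screw, 150 mm long with a hanger plate on one side, lying on the bench beyond the work; origin at mid-length on the bench. Leave it.
- headlamp: Grey plastic headlamp body, 45 x 62 x 43 mm, on the bench beyond the work; origin at the centre of its underside. Leave it.
- belay_device: Blue metal belay device with two slots and a keeper, about 100 x 50 x 26 mm, on the bench beyond the work; origin at the centre of its underside. Leave it.
Not all that is in view belongs to the job. Leave any yellow look-alike of the globe alone.

How it is judged:
On the way, in this order (a step that is already met when the one before it is completed fails the run):
1. the globe is turned at least 0.85 rad from the locked position while still down in the socket (angle between the x axis of globe and the x axis of lantern, either way round above 0.85 rad and z of globe in the frame of seat below 0.006 m), for 0.1 s.
2. the globe is lifted clear of the socket, its foot at least 40 mm above the socket floor (z of globe in the frame of seat above 0.04 m), for 0.1 s.
At the end, for the whole second after the job is handed in: The globe has been let go and rests upright (within 0.12 rad) on the rubber pad, its foot within 5 mm of the pad's surface height and its axis within 18 mm of the pad's centre, at rest (under 0.02 m/s) (horizontal distance between globe and pad below 0.018 m and z of globe in the frame of pad between 0.001 and 0.011 m and angle between globe's own z axis and vertical below 0.12 rad and linear speed of globe below 0.02 m/s); the robot touches nothing.
It fails at once if the globe is squeezed or pushed by the fingers with more than 90 N in all (sum over both fingers' contacts) (contact force between the fingers and globe above 90 N).
It fails at once if the globe is wrenched or pulled against the lantern with more than 70 N (contact force between globe and lantern above 70 N).
It fails at once if the globe is dropped on, banged or pressed against the pad or trays with more than 45 N (contact force between globe and pad above 45 N or contact force between globe and trays above 45 N).
It fails at once if the globe is let fall: it moves faster than 0.45 m/s while not held (a drop of about 10 mm) (contact force between the fingers and globe below 0.3 N and linear speed of globe above 0.45 m/s).
It fails at once if the nut, ice screw, headlamp or belay device is moved more than 20 mm (distance of any of nut, ice_screw, headlamp, belay_device from where it was at the start of the episode above 0.02 m).
It also fails if it takes over 56 s, if anything falls off the work surface, if the arm or the gripper's body presses on something with over 40 N, if the wrist force passes 120 N, or if a joint passes its speed limit or range.

## Working session

There is one attempt and no reset: what is moved stays moved. The work goes in short steps, Python scripts to look and compute and a shell command to move; the robot and the scene stay as the last step left them, time stands still between calls to the robot, and variables do not carry over. Pictures are saved under pics/ and viewed, at most 10 in all, crops included, and the job is handed in when it is done.

```bash
mkdir -p pics; cat > h.py <<'E'
import numpy as np, cv2, json
from bench import telemetry, capture, camera_model, close_job
def cam(n):
    m=camera_model(n); R=cv2.Rodrigues(np.array(m["rvec"],float))[0]; return m,R,np.array(m["tvec"],float).ravel()
def ray(n,u,v):
    m,R,t=cam(n); d=R.T@np.array([(u-m["cx"])/m["fx"],(v-m["cy"])/m["fy"],1.]); return -R.T@t,d
def onz(n,u,v,z):
    c,d=ray(n,u,v); return c+d*(z-c[2])/d[2]
def cloud(n,D):
    m,R,t=cam(n); v,u=np.indices(D.shape); 
    P=np.stack([(u-m["cx"])/m["fx"]*D,(v-m["cy"])/m["fy"]*D,D],-1); return (P-t)@R
def proj(n,p):
    m,R,t=cam(n); q=R@np.array(p)+t; return m["fx"]*q[0]/q[2]+m["cx"],m["fy"]*q[1]/q[2]+m["cy"]
E
python3 - <<'E'
from h import *
for n in("scene","top"):
    I,D=capture(n); cv2.imwrite(f"pics/{n}0.png",I[...,::-1]); np.savez(f"{n}0.npz",I=I,D=D)
    m,R,t=cam(n); print(n,-R.T@t,R[2],m["fx"],(D>0).mean())
print(telemetry.observe())
E
```

```text
scene [1.05902185 0.90984577 0.88221594] [-0.3786961  -0.70267652 -0.60235784] 496.5153017955331 0.99536328125
top [ 0.49390622 -0.05348781  1.32212784] [ 0.06889354 -0.00251066 -0.99762086] 502.1153934198525 0.9961484375
{'time_s': 0.1, 'qpos': array([-1.39604753e+00,  3.59470521e-01,  1.51138199e+00,  1.54228772e-05,
        1.27251925e+00, -1.15102093e-01]), 'joint_velocities': array([ 3.02709189e-05, -1.25239295e-03, -1.07999721e-03,  1.59833789e-03,
       -5.18360360e-04, -8.32978447e-04]), 'effort': array([ 1.59285846e-04, -5.28653920e+01, -2.79348618e+01, -2.20575484e-04,
        4.91983577e-03,  2.01640569e-05]), 'position': array([ 0.17136794, -0.57432483,  0.23049332]), 'tool_rot': array([-8.89378323e-04,  9.89516612e-01,  1.44416351e-01, -1.91599163e-05]), 'force': array([0.60837461, 0.01146057, 0.64044606]), 'ft_torque': array([-0.02813863,  0.05811688, -0.00786887]), 'grip_force': 0.0, 'width': 0.08563681943599505}
```

View pics/scene0.png

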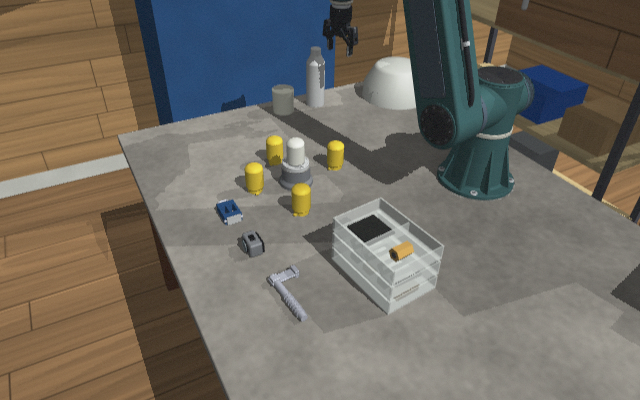

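View pics/top0.png

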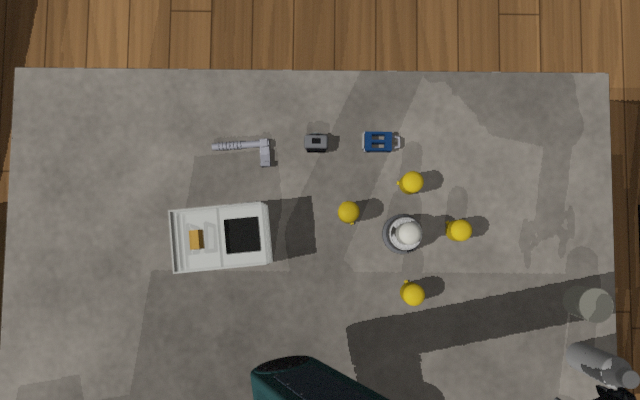

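The top view shows the white globe in the lantern at about (407,233), with four yellow look-alikes around it at (349,212), (412,183), (460,230) and (413,294). The black pad is at (241,236) and the nut at (196,239). The scene view agrees: globe at (296,150), pad at (370,228).

```bash
python3 - <<'E'
from h import *
S={n:np.load(n+"0.npz") for n in("scene","top")}
W={n:cloud(n,S[n]["D"]) for n in S}
def blobs(n,mask,amin=30):
    k,l,s,c=cv2.connectedComponentsWithStats(mask.astype(np.uint8)); return [(l==i,s[i],c[i]) for i in range(1,k) if s[i][4]>amin]
for n in S:
    I=S[n]["I"]; P=W[n]; H=cv2.cvtColor(I,cv2.COLOR_RGB2HSV); h,s,v=[H[...,i].astype(int) for i in range(3)]
    work=(P[...,0]>.3)&(P[...,0]<.95)&(abs(P[...,1])<.5)&(P[...,2]>0.01)&(P[...,2]<.2)
    for nm,mk in(("yellow",(h>20)&(h<35)&(s>150)&work),("nut",(h>10)&(h<22)&(s>120)&work),("black",(v<45)&(P[...,2]>.09)&work),("whiteTop",(s<40)&(v>120)&(P[...,2]>.09)&work&(P[...,1]<.0))):
        for m,st,c in blobs(n,mk):
            p=P[m]; print(n,nm,st,c.round(1),"med",np.median(p,0).round(4),"min",p.min(0).round(3),"max",p.max(0).round(3),
              "top",p[p[:,2]>p[:,2].max()-.006].mean(0).round(4))
            if nm=="black":
                r=cv2.minAreaRect(np.argwhere(m)[:,::-1].astype(np.float32)); b=cv2.boxPoints(r); q=np.array([onz(n,*x,.106) for x in b]); print(q.mean(0).round(4),np.linalg.norm(q-np.roll(q,1,0),axis=1).round(4),q[:,:2].round(3).tolist())
            if nm=="whiteTop":
                a=p[(p[:,2]>.10)&(p[:,2]<.135)]
                if len(a)>20:
                    f=np.linalg.lstsq(np.c_[2*a[:,:2],np.ones(len(a))],(a[:,:2]**2).sum(1),rcond=None)[0]; print("circ",f[:2].round(4),np.sqrt(f[2]+f[:2]@f[:2]).round(4),len(a))
I=S["top"]["I"]; c1=cv2.resize(I[195:275,365:450],None,fx=6,fy=6,interpolation=2)
I=S["scene"]["I"]; c2=cv2.resize(I[125:205,255:340][:, :],None,fx=6,fy=6,interpolation=2)
cv2.imwrite("pics/crop.png",cv2.resize(np.hstack([c1,c2]),(800,376))[...,::-1])
E
```

```text
scene yellow [266 136  17  27 386] [274.3 148.6] med [ 0.5283 -0.3557  0.0603] min [ 0.498 -0.395  0.011] max [ 0.549 -0.344  0.091] top [ 0.5208 -0.3698  0.0872]
scene yellow [327 141  17  27 393] [335.1 153.8] med [ 0.3717 -0.2391  0.0595] min [ 0.336 -0.273  0.01 ] max [ 0.392 -0.224  0.09 ] top [ 0.3634 -0.2532  0.0864]
scene yellow [245 163  19  29 455] [253.9 176.6] med [ 0.6474 -0.2363  0.0616] min [ 0.617 -0.275  0.011] max [ 0.669 -0.222  0.091] top [ 0.6422 -0.2507  0.087 ]
scene yellow [292 183  19  31 503] [300.8 198. ] med [ 0.5727 -0.0779  0.0627] min [ 0.541 -0.119  0.01 ] max [ 0.593 -0.066  0.09 ] top [ 0.566  -0.0928  0.0863]
scene nut [389 241  25  20 250] [401.9 250.2] med [0.4957 0.278  0.1254] min [0.468 0.257 0.099] max [0.518 0.288 0.132] top [0.493  0.2716 0.1279]
scene black [348 219  35  23 208] [364.8 229. ] med [0.5202 0.1543 0.1039] min [0.466 0.126 0.1  ] max [0.548 0.193 0.109] top [0.5169 0.1569 0.1045]
[0.5125 0.1594 0.106 ] [0.0698 0.0942 0.0738 0.0891] [[0.549, 0.13], [0.455, 0.12], [0.478, 0.19], [0.567, 0.198]]
scene whiteTop [286 138  19  24 354
[... 720 characters left out ...]
63] min [ 0.337 -0.286  0.01 ] max [ 0.389 -0.234  0.096] top [ 0.3613 -0.2587  0.0919]
top nut [189 230  15  19 235] [195.8 239. ] med [0.4935 0.2634 0.129 ] min [0.472 0.249 0.113] max [0.515 0.285 0.137] top [0.4934 0.2659 0.1325]
top black [ 224  217   36   36 1098] [241.6 234.6] med [0.5042 0.1595 0.1066] min [0.463 0.117 0.098] max [0.548 0.203 0.116] top [0.5027 0.1554 0.1106]
[0.5049 0.1596 0.106 ] [0.0798 0.0806 0.0798 0.0802] [[0.541, 0.204], [0.549, 0.124], [0.469, 0.115], [0.461, 0.195]]
top whiteTop [396 222  25  23 430] [408.  233.6] med [ 0.5091 -0.2361  0.1469] min [ 0.485 -0.265  0.09 ] max [ 0.538 -0.214  0.156] top [ 0.5108 -0.2395  0.1513]
circ [ 0.5113 -0.2418] 0.0268 39
```

View pics/crop.png

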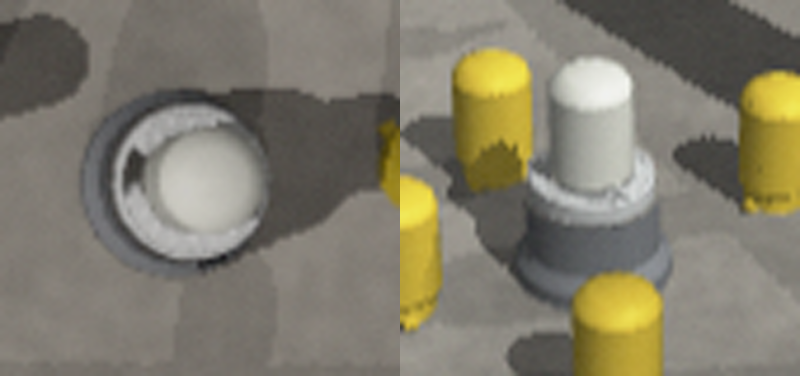

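The crop shows the globe in its socket with a dark slot at about (135,175), on the lantern's +y side. The globe centre needs refining: I'll fit a circle of fixed 27 mm radius in each view.

```bash
python3 - <<'E'
from h import *
from scipy.optimize import least_squares as ls
S={n:np.load(n+"0.npz") for n in("scene","top")}
for n in S:
    I,P=S[n]["I"],cloud(n,S[n]["D"]); 
    m=(np.hypot(P[...,0]-.511,P[...,1]+.238)<.045)&(P[...,2]>.098)&(P[...,2]<.136)
    a=P[m][:,:2]
    r=ls(lambda c:np.hypot(*(a-c).T)-.027,[.511,-.238],loss="soft_l1",f_scale=.001); print(n,len(a),r.x.round(4),np.abs(r.fun).mean().round(4))
    m=(np.hypot(P[...,0]-.511,P[...,1]+.238)<.05)&(P[...,2]>.135)
    v,u=np.nonzero(m); c=cv2.minEnclosingCircle(np.c_[u,v].astype(np.float32)); print("tip blob",c,onz(n,*c[0],.142).round(4),P[m][:,2].max().round(3))
    # silhouette midline rays for two-view axis
    mm=(np.hypot(P[...,0]-.511,P[...,1]+.238)<.045)&(P[...,2]>.1)
    if n=="scene":
        v,u=np.nonzero(mm); mid=np.mean([(u[v==k].min()+u[v==k].max())/2 for k in range(145,158)]); c0,d=ray(n,mid,151)
        w=np.array([d[1],-d[0]])/np.hypot(d[0],d[1])
        for q in([.512,-.2326],[.511,-.238],[.511,-.2418]): print("off-plane",mid,(w@(np.array(q)-c0[:2])).round(4))
    # rim & base of lantern
    m=(np.hypot(P[...,0]-.511,P[...,1]+.238)<.06)&(P[...,2]>.068)&(P[...,2]<.08)
    a=P[m][:,:2]; v,u=np.nonzero(m); c=cv2.fitEllipse(np.c_[u,v][cv2.convexHull(np.c_[u,v].astype(np.int32),returnPoints=False)[:,0]].astype(np.float32)); print("rim",len(a),onz(n,*c[0],.0745).round(4),c[1],np.median(P[m][:,2]).round(4))
E
```

```text
scene 204 [ 0.511  -0.2386] 0.0017
tip blob ((294.6764831542969, 143.5), 8.690953254699707) [ 0.5169 -0.2281  0.142 ] 0.15
off-plane 295.2692307692308 0.0011
off-plane 295.2692307692308 -0.0003
off-plane 295.2692307692308 -0.0019
rim 162 [ 0.5151 -0.2305  0.0745] (15.346014022827148, 26.73301124572754) 0.0716
top 46 [ 0.5113 -0.242 ] 0.0002
tip blob ((409.5128173828125, 233.24359130859375), 11.51550006866455) [ 0.5108 -0.2406  0.142 ] 0.156
rim 335 [ 0.5111 -0.2413  0.0745] (32.51966857910156, 33.108245849609375) 0.0745
```

```bash
R='[[[0.3,-0.16,0],[0,0,0],1],[[0.6,-0.32,0],[0,0,0],1],[[0.935,-0.496,0],[0,0,0],1],[[0.935,-0.496,0],[0,0,0],1]]'; : ; python3 -m jog '[[[0.3,-0.16,0],[0,0,0],1],[[0.6,-0.32,0],[0,0,0],1],[[0.935,-0.496,0],[0,0,0],1],[[0.935,-0.496,0],[0,0,0],1]]'
python3 -m jog '[[[0.3,-0.16,0],[0,0,0],1],[[0.6,-0.32,0],[0,0,0],1],[[0.935,-0.496,0],[0,0,0],1],[[0.935,-0.496,0],[0,0,0],1]]'
python3 -m jog '[[[0.3,-0.16,0],[0,0,0],1],[[0.6,-0.32,0],[0,0,0],1],[[0.935,-0.496,0],[0,0,0],1],[[0.935,-0.496,0],[0,0,0],1],[[0.935,-0.496,0],[0,0,0],1],[[0.935,-0.496,0],[0,0,0],1]]'
```

```text
time_s: 0.6
position: [0.2865, -0.4602, 0.2309]
tool_rot: [-0.001, 0.989, 0.146, 0.0]
force: [-0.9, -0.4, -0.3]
width: 0.0855
grip_force: 0.0
time_s: 1.1
position: [0.3994, -0.3503, 0.2311]
tool_rot: [-0.0, 0.989, 0.146, 0.0]
force: [0.3, -0.6, 0.4]
width: 0.0855
grip_force: 0.0
time_s: 1.85
position: [0.5097, -0.2424, 0.2311]
tool_rot: [0.0, 0.99, 0.143, -0.0]
force: [0.1, -1.1, 0.5]
width: 0.0855
grip_force: 0.0
```

```bash
python3 -m jog '[[[0.013,-0.013,0.0],[0,0,0],1],[[0.013,-0.013,0.25],[0,0,0],1],[[0.013,-0.013,0.5],[0,0,0],1],[[0.013,-0.013,0.7],[0,0,0],1],[[0.013,-0.013,0.85],[0,0,0],1],[[0.013,-0.013,0.93],[0,0,0],1],[[0.013,-0.013,0.93],[0,0,0],1],[[0.013,-0.013,0.93],[0,0,0],1]]'
python3 - <<'E'
from h import *
o=[]
for n,(r0,r1,c0,c1) in {"scene":(110,190,240,340),"top":(195,275,357,457)}.items():
    I,D=capture(n); o.append(cv2.resize(I[r0:r1,c0:c1],(400,320),interpolation=2))
cv2.imwrite("pics/c2.png",np.hstack(o)[...,::-1])
E
```

```text
time_s: 2.85
position: [0.5128, -0.2389, 0.0927]
tool_rot: [0.0, 0.99, 0.144, 0.001]
force: [-0.2, -0.2, 0.6]
width: 0.0854
grip_force: 0.0
```

View pics/c2.png

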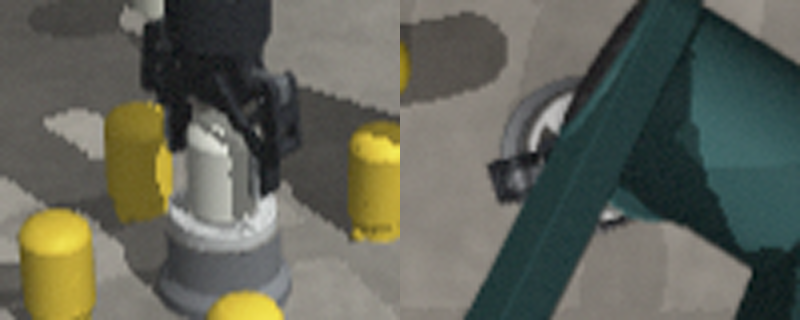

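The fingers straddle the globe, at about (215,170) in the left crop, and are clear of the socket and the yellow globes. Closing gently.

```bash
python3 -m jog '[[[-0.01,-0.004,0.02],[0,0,0],0.6],[[-0.01,-0.004,0.02],[0,0,0],0.5],[[-0.01,-0.004,0.02],[0,0,0],0.4],[[-0.01,-0.004,0.02],[0,0,0],0.3],[[-0.01,-0.004,0.02],[0,0,0],0.2],[[-0.01,-0.004,0.02],[0,0,0],0.1],[[-0.01,-0.004,0.02],[0,0,0],0],[[-0.01,-0.004,0.02],[0,0,0],0]]' 25
```

```text
time_s: 3.95
position: [0.5109, -0.2385, 0.089]
tool_rot: [0.0, 0.99, 0.144, 0.0]
force: [-0.6, -1.5, 4.0]
width: 0.053
grip_force: 26.3
```

```bash
python3 -m jog '[[[0,0,0],[0,0,-0.1],0],[[0,0,0],[0,0,-0.2],0],[[0,0,0],[0,0,-0.3],0],[[0,0,0],[0,0,-0.4],0],[[0,0,0],[0,0,-0.5],0],[[0,0,0],[0,0,-0.6],0],[[0,0,0],[0,0,-0.7],0],[[0,0,0],[0,0,-0.8],0],[[0,0,0],[0,0,-0.9],0],[[0,0,0],[0,0,-1],0]]'
python3 -c "
from h import *; o=telemetry.observe();print(o['position'],o['force'],o['ft_torque'],o['qpos'])"
```

```text
time_s: 5.2
position: [0.5107, -0.2379, 0.089]
tool_rot: [-0.0, 0.858, 0.513, 0.0]
force: [0.2, 0.6, 6.0]
width: 0.0536
grip_force: 26.5
[ 0.51067947 -0.23792523  0.0890383 ] [0.15856133 0.55664906 5.98472135] [ 0.05592393  0.04526557 -0.04390312] [-5.58983144e-01  4.72754028e-01  1.73767124e+00  7.15620733e-04
  9.31280588e-01 -6.61728041e-02]
```

```bash
python3 -m jog '[[[0,0,0],[0,0,-0.07],0],[[0,0,0],[0,0,-0.14],0],[[0,0,0],[0,0,-0.2],0],[[0,0,0],[0,0,-0.2],0]]'
cat > t.py <<'E'
from h import *
o=telemetry.observe();q=o['tool_rot'];print('yaw',2*np.arctan2(q[2],q[1]),o['force'].round(2),o['ft_torque'].round(3),o['position'].round(4))
E
python3 t.py
```

```text
time_s: 5.7
position: [0.5108, -0.238, 0.089]
tool_rot: [-0.0, 0.816, 0.578, 0.0]
force: [0.0, 0.7, 4.8]
width: 0.0536
grip_force: 26.6
yaw 1.2319875826499085 [0.   0.68 4.81] [0.131 0.019 0.034] [ 0.5108 -0.238   0.089 ]
```

```bash
python3 -m jog '[[[0,0,0],[0,0,-0.04],0],[[0,0,0],[0,0,-0.08],0],[[0,0,0],[0,0,-0.08],0]]'; python3 t.py
```

```text
time_s: 6.08
position: [0.5109, -0.2383, 0.089]
tool_rot: [0.0, 0.798, 0.603, 0.0]
force: [0.6, 0.1, 5.4]
width: 0.0536
grip_force: 26.6
yaw 1.293795367155227 [0.58 0.09 5.41] [ 0.028 -0.03  -0.766] [ 0.5109 -0.2383  0.089 ]
```

```bash
python3 -m jog '[[[0,0,0],[0,0,-0.04],0],[[0,0,0],[0,0,-0.08],0],[[0,0,0],[0,0,-0.08],0]]'; python3 t.py
```

```text
time_s: 6.45
position: [0.5108, -0.2385, 0.0889]
tool_rot: [0.0, 0.778, 0.628, 0.0]
force: [1.3, -0.3, 5.1]
width: 0.0534
grip_force: 26.6
yaw 1.3580125205413682 [ 1.26 -0.29  5.07] [-0.172 -0.158 -0.847] [ 0.5108 -0.2385  0.0889]
```

The torque climbed to 0.8 N·m, so this is the stop. I'll back off slightly to relieve it, then lift a little.

```bash
python3 -m jog '[[[0,0,0],[0,0,0.03],0],[[0,0,0],[0,0,0.06],0],[[0,0,0],[0,0,0.06],0]]'; python3 t.py; python3 -m jog '[[[0,0,-0.01],[0,0,0],0],[[0,0,-0.02],[0,0,0],0],[[0,0,-0.03],[0,0,0],0],[[0,0,-0.03],[0,0,0],0]]'; python3 t.py
```

```text
time_s: 6.82
position: [0.5107, -0.2384, 0.0889]
tool_rot: [0.0, 0.793, 0.61, -0.0]
force: [0.6, -2.4, 5.3]
width: 0.0536
grip_force: 26.6
yaw 1.3110027993899642 [ 0.62 -2.4   5.27] [-0.204 -0.207 -0.097] [ 0.5107 -0.2384  0.0889]
time_s: 7.32
position: [0.5103, -0.238, 0.0933]
tool_rot: [-0.0, 0.793, 0.61, -0.0]
force: [1.1, 0.2, -1.1]
width: 0.0538
grip_force: 26.8
yaw 1.3109668056464556 [ 1.14  0.2  -1.06] [ 0.045 -0.397 -0.042] [ 0.5103 -0.238   0.0933]
```

```bash
python3 -m jog '[[[0,0,-0.05],[0,0,0],0],[[0,0,-0.1],[0,0,0],0],[[0,0,-0.16],[0,0,0],0],[[0,0,-0.25],[0,0,0],0],[[0,0,-0.36],[0,0,0],0],[[0,0,-0.5],[0,0,0],0],[[0,0,-0.65],[0,0,0],0],[[0,0,-0.8],[0,0,0],0],[[0,0,-0.85],[0,0,0],0],[[0,0,-0.85],[0,0,0],0]]'; python3 t.py
python3 - <<'E'
from h import *
o=[]
for n in("scene","top"):
    I,D=capture(n); o.append(I[80:320,200:520] if n=="scene" else I[120:360,150:470])
cv2.imwrite("pics/c3.png",np.hstack(o)[...,::-1])
E
```

```text
time_s: 8.57
position: [0.5108, -0.2384, 0.2214]
tool_rot: [0.001, 0.793, 0.609, 0.0]
force: [-0.8, 0.5, -1.6]
width: 0.0535
grip_force: 27.5
yaw 1.3108343194995615 [-0.83  0.51 -1.58] [ 0.013 -0.025  0.012] [ 0.5108 -0.2384  0.2214]
```

View pics/c3.png

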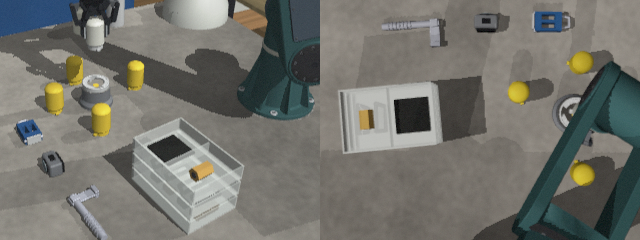

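The globe is out of the lantern, held upright, at about (95,35) in the left crop; the socket is empty. A second-view check of the pad comes before the carry.

```bash
python3 - <<'E'
from h import *
I=np.load("scene0.npz")["I"]; v=I.max(2); m=np.zeros_like(v); m[205:250,335:405]=(v[205:250,335:405]<60)
k,l,s,c=cv2.connectedComponentsWithStats(m); i=1+s[1:,4].argmax(); print(s[i],c[i])
b=cv2.approxPolyDP(cv2.convexHull(np.argwhere(l==i)[:,::-1].astype(np.int32)),3,True)[:,0]
for p in b: print(p,onz("scene",*map(float,p),.106).round(4))
# triangulate centroid with top centroid
a,d=ray("scene",*c[i]); e,f=ray("top",241.6,234.6)
t=np.linalg.lstsq(np.c_[d,-f],e-a,rcond=None)[0]; print("tri",a+t[0]*d,e+t[1]*f)
T=np.load("top0.npz"); P=cloud("top",T["D"]); tr=(P[...,2]>.125)&(P[...,2]<.145)&(P[...,1]>0)&(P[...,1]<.4)&(P[...,0]<.65)&(P[...,0]>.4)&(np.abs(T["I"].astype(int)[...,0]-T["I"][...,2])<30)
q=P[tr][:,:2].astype(np.float32); r=cv2.minAreaRect(q); print(r)
E
```

```text
[348 215  43  27 607] [368.45304778 227.94728171]
[390 229] [0.4636 0.1864 0.106 ]
[364 241] [0.5429 0.1943 0.106 ]
[348 226] [0.5481 0.1299 0.106 ]
[373 215] [0.4703 0.1219 0.106 ]
tri [0.50723767 0.15829124 0.10525234] [0.50492854 0.15974483 0.10548618]
((0.498038649559021, 0.21248698234558105), (0.1504429280757904, 0.22073933482170105), 5.976409912109375)
```

```bash
python3 -m jog '[[[0.1,-0.03,0],[0,0,0],0],[[0.3,-0.085,0],[0,0,0],0],[[0.55,-0.155,0],[0,0,0],0],[[0.75,-0.21,0],[0,0,0],0],[[0.852,-0.24,0],[0,0,0],0]]'
python3 -m jog '[[[0.15,-0.04,0],[0,0,0],0],[[0.35,-0.1,0],[0,0,0],0],[[0.55,-0.155,0],[0,0,0],0],[[0.75,-0.21,0],[0,0,0],0],[[0.852,-0.24,0],[0,0,0],0]]'
python3 -m jog '[[[0.15,-0.04,0],[0,0,0],0],[[0.35,-0.1,0],[0,0,0],0],[[0.55,-0.155,0],[0,0,0],0],[[0.75,-0.21,0],[0,0,0],0],[[0.852,-0.24,0],[0,0,0],0],[[0.852,-0.24,0],[0,0,0],0],[[0.852,-0.24,0],[0,0,0],0]]'; python3 t.py
python3 - <<'E'
from h import *
I,D=capture("scene"); P=cloud("scene",D); I0=I
m=(np.hypot(P[...,0]-.505,P[...,1]-.16)<.045)&(P[...,2]>.17)&(P[...,2]<.30)&(I.min(2)>90); print(m.sum(),P[m].min(0),P[m].max(0),np.median(P[m],0))
cv2.imwrite("pics/c4.png",cv2.resize(I[120:320,270:470],(600,600))[...,::-1])
E
```

```text
time_s: 9.3
position: [0.5077, -0.1031, 0.2202]
tool_rot: [-0.001, 0.792, 0.61, -0.0]
force: [0.2, -0.3, -1.0]
width: 0.0535
grip_force: 27.5
time_s: 9.93
position: [0.5063, 0.0285, 0.2205]
tool_rot: [-0.0, 0.792, 0.61, -0.0]
force: [0.4, -0.4, -1.7]
width: 0.0532
grip_force: 27.5
time_s: 10.8
position: [0.5048, 0.1591, 0.2207]
tool_rot: [0.0, 0.793, 0.609, -0.0]
force: [-0.9, 0.3, -0.9]
width: 0.0537
grip_force: 27.5
yaw 1.3105144463977387 [-0.87  0.28 -0.86] [0.003 0.021 0.028] [0.5048 0.1591 0.2207]
859 [0.46768492 0.1519066  0.18868327] [0.54340728 0.19380284 0.29280119] [0.51547768 0.17923483 0.24616797]
```

View pics/c4.png

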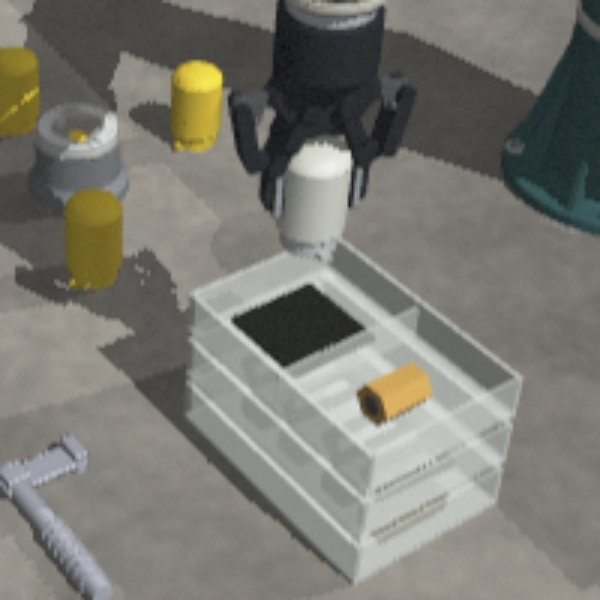

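The globe hangs upright over the pad's bay at about (315,195), clear of the rim, with its foot at about 0.19 m. Lowering.

```bash
python3 -m jog '[[[0,0,0.06],[0,0,0],0],[[0,0,0.15],[0,0,0],0],[[0,0,0.25],[0,0,0],0],[[0,0,0.35],[0,0,0],0],[[0,0,0.44],[0,0,0],0],[[0,0,0.5],[0,0,0],0],[[0,0,0.53],[0,0,0],0],[[0,0,0.53],[0,0,0],0],[[0,0,0.53],[0,0,0],0]]'; python3 t.py
python3 -m jog '[[[0,0,0.01],[0,0,0],0],[[0,0,0.02],[0,0,0],0],[[0,0,0.02],[0,0,0],0]]'; python3 t.py
```

```text
time_s: 11.98
position: [0.5052, 0.1601, 0.1418]
tool_rot: [0.0, 0.793, 0.609, 0.0]
force: [-0.1, 0.4, -1.2]
width: 0.0534
grip_force: 27.5
yaw 1.3108519012583524 [-0.07  0.4  -1.22] [ 0.066  0.017 -0.023] [0.5052 0.1601 0.1418]
time_s: 12.35
position: [0.5047, 0.16, 0.1383]
tool_rot: [-0.0, 0.793, 0.609, -0.0]
force: [0.7, -0.8, -0.4]
width: 0.0537
grip_force: 27.5
yaw 1.3107484256786128 [ 0.65 -0.79 -0.37] [-0.012 -0.018 -0.031] [0.5047 0.16   0.1383]
```

```bash
python3 -m jog '[[[0,0,0.007],[0,0,0],0],[[0,0,0.014],[0,0,0],0],[[0,0,0.014],[0,0,0],0],[[0,0,0.014],[0,0,0],0]]'; python3 t.py
```

```text
time_s: 12.85
position: [0.5047, 0.16, 0.1362]
tool_rot: [-0.0, 0.793, 0.609, -0.0]
force: [0.2, 0.1, -0.9]
width: 0.0534
grip_force: 27.5
yaw 1.3107759513610708 [ 0.2   0.1  -0.93] [-0.019 -0.035 -0.026] [0.5047 0.16   0.1362]
```

```bash
python3 -m jog '[[[0,0,0.005],[0,0,0],0],[[0,0,0.008],[0,0,0],0],[[0,0,0.008],[0,0,0],0]]'; python3 t.py
```

```text
time_s: 13.22
position: [0.5047, 0.16, 0.135]
tool_rot: [-0.0, 0.793, 0.609, -0.0]
force: [-0.2, -0.0, -2.0]
width: 0.0538
grip_force: 27.5
yaw 1.3108002079584307 [-0.22 -0.03 -2.01] [ 0.024  0.004 -0.019] [0.5047 0.16   0.135 ]
```

```bash
python3 -m jog '[[[0,0,0.005],[0,0,0],0],[[0,0,0.008],[0,0,0],0],[[0,0,0.008],[0,0,0],0]]'; python3 t.py
```

```text
time_s: 13.6
position: [0.5048, 0.1601, 0.1349]
tool_rot: [0.0, 0.793, 0.609, 0.0]
force: [-2.8, -0.9, 8.9]
width: 0.0533
grip_force: 28.5
yaw 1.310843996688537 [-2.83 -0.91  8.86] [-0.093  0.532 -0.007] [0.5048 0.1601 0.1349]
```

Contact, gently, at 9 N and the expected height. Releasing in small steps.

```bash
python3 -m jog '[[[0,0,0],[0,0,0],0.2],[[0,0,0],[0,0,0],0.26],[[0,0,0],[0,0,0],0.32],[[0,0,0],[0,0,0],0.4],[[0,0,0],[0,0,0],0.55],[[0,0,0],[0,0,0],0.75],[[0,0,0],[0,0,0],1],[[0,0,0],[0,0,0],1]]'; python3 t.py
python3 - <<'E'
from h import *
I,D=capture("scene"); cv2.imwrite("pics/c5.png",cv2.resize(I[120:320,270:470],(600,600))[...,::-1])
E
```

```text
time_s: 14.6
position: [0.5048, 0.16, 0.1338]
tool_rot: [-0.0, 0.793, 0.609, 0.0]
force: [-0.0, 0.6, -0.5]
width: 0.0855
grip_force: 0.0
yaw 1.3107688246771634 [-0.03  0.55 -0.49] [-0.046 -0.007  0.029] [0.5048 0.16   0.1338]
```

View pics/c5.png

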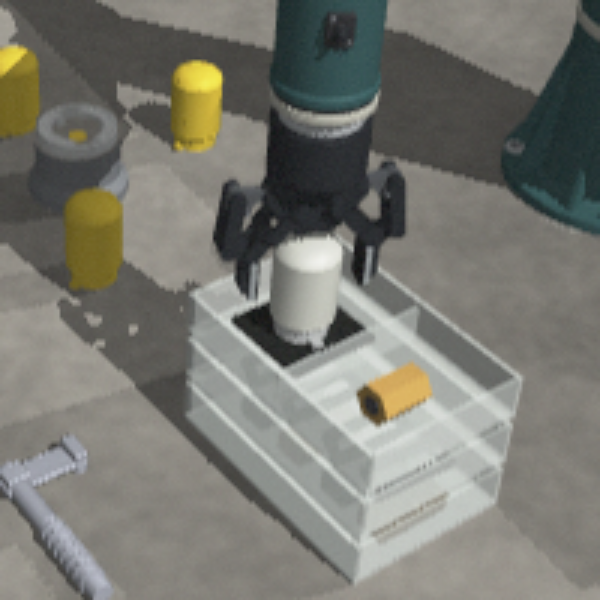

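The globe stands upright on the pad at about (305,295) with the fingers open on either side. Raising the gripper straight up.

```bash
python3 -m jog '[[[0,0,-0.05],[0,0,0],1],[[0,0,-0.2],[0,0,0],1],[[0,0,-0.4],[0,0,0],1],[[0,0,-0.65],[0,0,0],1],[[0,0,-0.9],[0,0,0],1],[[0,0,-0.95],[0,0,0],1],[[0,0,-0.95],[0,0,0],1]]'
python3 - <<'E'
from h import *
from scipy.optimize import least_squares as ls
I,D=capture("scene"); P=cloud("scene",D); m=(np.hypot(P[...,0]-.505,P[...,1]-.16)<.05)&(P[...,2]>.14)&(P[...,2]<.182)
a=P[m][:,:2]; r=ls(lambda c:np.hypot(*(a-c).T)-.027,[.505,.16],loss="soft_l1",f_scale=.001); print(len(a),r.x,abs(r.fun).mean())
cv2.imwrite("pics/c6.png",cv2.resize(I[120:320,270:470],(600,600))[...,::-1])
E
```

```text
time_s: 15.52
position: [0.5048, 0.16, 0.2766]
tool_rot: [0.0, 0.793, 0.609, 0.0]
force: [-0.0, 0.6, -0.4]
width: 0.0853
grip_force: 0.0
328 [0.50526381 0.16131092] 0.0011174922764370912
```

View pics/c6.png

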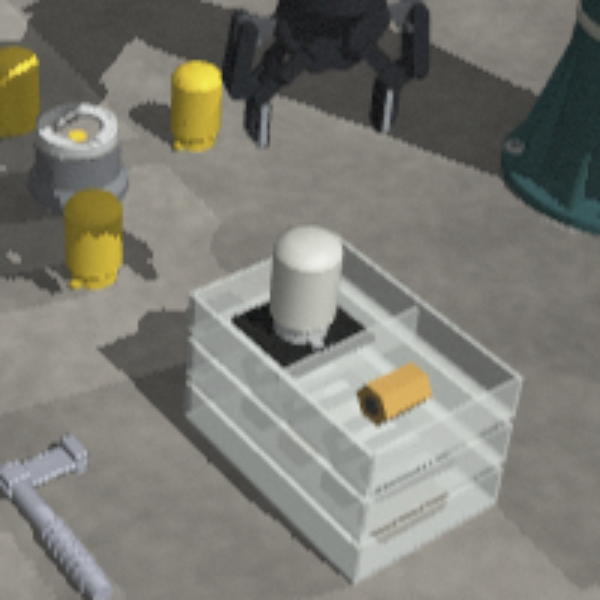

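The globe stands free and upright at (305,285), within about 2 mm of the pad's centre, and the gripper is clear. Handing in.

```bash
python3 -c "from bench import close_job; print(close_job())"
```

```text
the job is handed in; nothing more can be done
None
```

I turned the globe to its stop, lifted it out and stood it upright within about 2 mm of the pad's centre, left the nut and other gear alone, and handed the job in at about 16 s; no verdict came back.

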